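# Rake the dropped blue spacer ring out from under the low shelf

## Robot

A 6-joint arm with a two-finger parallel gripper is mounted at the origin on the work surface. World frame = base frame: x ahead of the robot, y to its left, z up, the work surface at z = 0. Lengths are in m, angles in rad, forces in N, time in s.
With the tool pointing down it reaches from about 0.3 to 0.775 m from the base axis. Payload 14.6 kg.
Tool frame: the origin (TCP) lies midway between the tips of the shut fingers; the grasp point (between the pads) lies 19 mm behind it (grasp_offset is the distance from the TCP to the grasp point, in m); z points along the fingers, y is the line along which they close (so a half turn about z gives the same grasp; the last joint's range is limited). The gripper opens to 94 mm and grips with 3 to 60 N. Pads are 16 mm wide; open, the fingers measure 119 mm over their backs; the gripper's body (75 mm by 177 mm) begins 78 mm behind the grasp point.
Start: joints at [1.228, 0.3, 1.521, -0, 1.321, -0.067], TCP at [0.15, 0.529, 0.205] pointing down, gripper open.
Joint ranges: [-3.03, 3.03], [-0.79, 2.21], [0.23, 2.52], [-1.04, 4.18], [0, 3.07], [-2.55, 2.55]. Speed limits (rad/s): [2.22, 2.22, 2.57, 3.14, 3.14, 3.14].

## Interface

Orientations are given as [roll, pitch, yaw] about the fixed x, y, z axes, in that order (R = Rz(yaw) Ry(pitch) Rx(roll)).
In Python, from station import * gives the robot as it stands. The module is installed in compiled form; this text tells all that it offers.
- The arm moves only by the tool send_rows, never from a script. Its argument "rows" is a list of rows, each an object of numbers: "dx", "dy", "dz": the shift along the tool's x, y, z in mm; "roll": the turn about the tool's z in degrees; "jaw": the closure, from -1 (fully open) to 1 (shut). In form: [{"dx": .., "dy": .., "dz": .., "roll": .., "jaw": ..}, ...]. A call has 1 to 12 rows; each row shifts and turns the commanded pose from where the row before left it, along the tool's axes as they then stand; what a row does not reach is not made up. A row lasts 1/12 s, in which the tool goes at most 41.7 mm and 7.16 degrees, less where a joint would pass 70% of its speed; a pose out of reach is approached as far as the arm can. A call is refused whole if a number of a shift passes 41.7 or a number of a turn 7.16, either way. A call with a gripper value outside its range is refused whole. The fingers move at their own pace and stop on an object; "force" is the grip in N (left out, the last holds). Time passes only in rows, so rows that do not move let the fingers close. It gives the time, the measured TCP pose, the force, the opening and the grip force at its end, in the units of the state.
- get_obs(): the state, without advancing time (a new reading comes with each control period).
- camera(name): name is "side" or "top" or "wrist"; returns a dict with "frame" (480x640x3 uint8, red, green, blue), "z_map" (480x640 float32, m along the optical axis (not along the pixel's ray), 0 where there is no reading), "camera_matrix" (3x3 intrinsics, pixels), "rvec" (rotation vector, rad) and "tvec" (3), from world to camera coordinates, as OpenCV has them. Camera axes: x right, y down, z forward; pixel columns grow to the right and rows downward; lengths in m; the calibration is good to about 2 mm. A picture is of the moment at which its call begins.
- hand_in(): hands the job in; it is judged then, once.
The state is a dict: "time_s": time; "qpos": joint angles; "joint_vel": joint speeds; "tau": joint torques, N m; "ee_pos": TCP position; "eef_rot": TCP orientation; "force": force on the tool from outside, world axes, zero at the start; "moment": the same for the moment, N m; "grip_width": finger opening in m; "grip_force": force on a finger pad.
Only numpy, scipy, OpenCV 4.12 (cv2) and the standard library are available. Lean on these libraries where they do the work, as an engineer would, in place of code of your own. Each camera call takes 0.05 s, during which the arm holds its last target. There are 200 camera calls.

## Task

A blue spacer ring has been dropped under the low clear shelf on the workshop bench. Pick up the flat rake by its yellow grip, hook the blue ring from behind, drag it out through the shelf's open front until it lies on the open bench a good finger's width clear of the front edge, and let go of the rake lying flat on the bench, out from under the shelf. Leave the red ring where it lies and do not touch the blue ring with the gripper.

Things in the scene. Friction and masses are not known exactly. Their poses are not given: they have to be found in the camera images.
- rake: Flat rake lying on the bench, 0.1 kg. Yellow grip block 36 (x) x 20 (y) x 60 mm, from 5 to 65 mm above the bench; take it across y from above, some 45 mm up. Origin on the underside beneath the block's centre. A dark steel strip, 16 mm wide, 5 thick, runs from x = -18 along +x to 158 mm, with a steel toe at its far end.
- rake_toe (a point): Middle of the toe, at x 150, y 22, z 5 mm in the rake's frame. The toe, 8 mm thick, 10 high, sticks out to +y only, to y = 51 mm, leaning 12 degrees back: its inner (grip-side) face is at x = 149 mm beside the strip, 140 mm at the free end; nothing is beyond x = 160 mm. A ring pulled to -x slides towards the corner of toe and strip.
- blue_ring: The ring to bring out: blue plastic spacer ring lying flat, 28 mm outside diameter, 14 mm hole, 10 mm high, 20 to 45 g. Origin at the centre of its underside. It starts under the shelf, its centre 30 to 60 mm behind the front edge.
- red_ring: Red ring of the same size and shape, also lying flat under the shelf, at least 130 mm to the left or right of the blue one; stays where it is. Origin at the centre of its underside.
- shelf: Low fixed shelf: clear board 200 (x) x 384 (y) mm, underside 42 and top 50 mm above the bench, on 12 mm plywood cheeks at both y ends (360 mm between); open at front and back. Wood blocks on it, back right, reach 105 mm. Origin on the bench under its middle; +x from front to back, +y left seen from the robot; the front edge, towards the robot, is at x = -100 mm.
Things that resemble listed ones, but are neither listed nor needed, are in the scene too. What is shaped like the rake but orange or pink is not meant.

How it is judged:
On the way:
1. the rake pushes against the blue ring while the ring is still under the shelf (contact force between rake and blue_ring above 0.03 N and x of blue_ring in the frame of shelf above -0.1 m), for 0.02 s.
At the end, for the whole second after the job is handed in: Blue ring flat and at rest on the bench, centre 20 to 250 mm before the shelf's front edge and within 250 mm sideways of its middle; rake released, flat and at rest on the bench, its toe out from under the shelf; red ring within 15 mm of its start (x of blue_ring in the frame of shelf between -0.35 and -0.12 m and y of blue_ring in the frame of shelf between -0.25 and 0.25 m and height (world z) of blue_ring between -0.01 and 0.008 m and angle between each of blue_ring, rake's own z axis and vertical below 0.17 rad and linear speed of each of blue_ring, rake below 0.02 m/s and height (world z) of rake between -0.01 and 0.012 m and (x of rake_toe in the frame of shelf below -0.1 m or y of rake_toe in the frame of shelf below -0.192 m or y of rake_toe in the frame of shelf above 0.192 m) and distance of red_ring from where it was at the start of the episode below 0.015 m); the robot touches nothing.
It fails at once if the red ring is moved by more than 15 mm (distance of red_ring from where it was at the start of the episode above 0.015 m).
It fails at once if the gripper's fingers touch the blue ring (contact force between the fingers and blue_ring above 0.3 N).
It also fails if it takes over 45 s, if anything falls off the work surface, if the arm or the gripper's body presses on something with over 40 N, if the wrist force passes 120 N, or if a joint passes its speed limit or range.

## Working session

There is one attempt and no reset: what is moved stays moved. The work goes in short steps, Python scripts to look and compute and a tool call to move; the robot and the scene stay as the last step left them, time stands still between calls to the robot, and variables do not carry over. Pictures are saved under pics/ and viewed, at most 10 in all, crops included, and the job is handed in when it is done.

Besides the shell and the picture viewer there is one more tool, called after ">>>" as a command line: name --argument value ..., lists and objects as JSON in quotes. send_rows: Moves the arm, as the interface text tells. Its arguments: {"type":"object","properties":{"rows":{"type":"array"},"force":{"type":"number"}},"required":["rows"]}

```bash
mkdir -p pics; cat > h.py <<'E'
from station import *
import numpy as np, cv2
def shot(n,f=None):
    c=camera(n)
    if f: cv2.imwrite('pics/'+f,c['frame'][:,:,::-1])
    return c
def world(c):
    K=c['camera_matrix'];R,_=cv2.Rodrigues(np.array(c['rvec'],float));t=np.array(c['tvec'],float).ravel()
    v,u=np.mgrid[0:480,0:640];z=c['z_map']
    P=np.stack([(u-K[0,2])/K[0,0]*z,(v-K[1,2])/K[1,1]*z,z],-1)
    return (P-t)@R
def ray(c,u,v,h):
    K=c['camera_matrix'];R,_=cv2.Rodrigues(np.array(c['rvec'],float));t=np.array(c['tvec'],float).ravel()
    d=R.T@np.array([(u-K[0,2])/K[0,0],(v-K[1,2])/K[1,1],1]);o=-R.T@t
    return o+d*(h-o[2])/d[2]
E
python3 - <<'E'
from h import *
for n in('top','side'):
    c=shot(n,n+'1.png');R,_=cv2.Rodrigues(np.array(c['rvec'],float));print(n,-R.T@np.array(c['tvec']).ravel(),c['camera_matrix'][0,0])
o=get_obs();print(o)
E
```

```text
top [ 0.41622804 -0.12085785  0.91693652] 492.5997393842804
side [ 0.12259356 -0.74404453  0.62149687] 536.7684753544355
{'time_s': 0.1, 'qpos': array([ 1.22836459e+00,  3.00396412e-01,  1.52152152e+00, -1.18089308e-05,
        1.32070749e+00, -6.65759790e-02]), 'joint_vel': array([-2.42252640e-04, -6.08571086e-06, -1.50735944e-03,  4.15037276e-04,
       -2.48866190e-03,  6.90741111e-04]), 'tau': array([ 9.74011527e-04, -5.32633138e+01, -3.53299284e+01,  7.10514723e-02,
        2.33949046e-02, -2.48246309e-06]), 'ee_pos': array([0.14971636, 0.52898205, 0.2049525 ]), 'eef_rot': array([-3.14056141e+00, -5.72935375e-05,  2.86573979e+00]), 'force': array([-0.4557364 ,  0.39360041, -0.34584684]), 'moment': array([ 0.0103088 ,  0.00763499, -0.04010048]), 'grip_force': 0.0, 'grip_width': 0.09390221154802113}
```

View pics/top1.png

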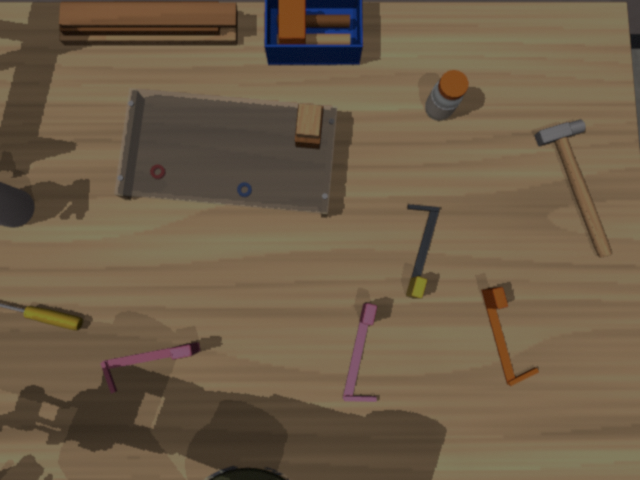

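View pics/side1.png

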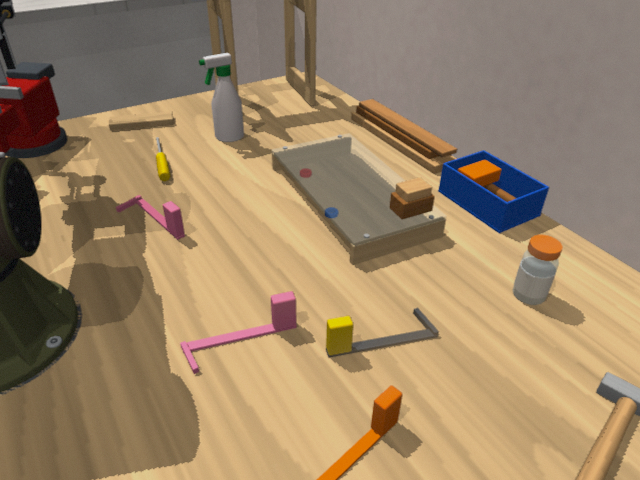

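Rake-shaped things in the top image: yellow grip with dark strip (418,288), pink (369,313), pink (180,352), orange (495,298). Only the yellow one with the dark steel strip fits; its toe is at (408–438,208). The blue ring is at (245,190) and the red one at (158,172). I'll confirm this in a crop and measure.

```bash
python3 - <<'E'
from h import *
c=shot('top');f=c['frame'];W=world(c)
cv2.imwrite('pics/crop.png',cv2.resize(f[80:310,110:450,::-1],None,fx=2.3,fy=2.3,interpolation=cv2.INTER_CUBIC))
hsv=cv2.cvtColor(f,cv2.COLOR_RGB2HSV)
def blob(lo,hi,box):
    m=cv2.inRange(hsv,lo,hi);k=np.zeros_like(m);x0,y0,x1,y1=box;k[y0:y1,x0:x1]=m[y0:y1,x0:x1];return k
for n,k in dict(blue=blob((100,60,30),(130,255,255),(225,170,265,210)),red=blob((0,90,30),(8,255,255),(140,155,175,190)),yel=blob((22,150,60),(33,255,255),(400,270,440,305))).items():
    v,u=np.nonzero(k);(cx,cy),r=cv2.minEnclosingCircle(np.c_[u,v].astype(np.float32))
    print(n,len(u),cx,cy,r,ray(c,cx,cy,.01),'z',np.median(W[v,u,2]),cv2.minAreaRect(np.c_[u,v].astype(np.float32)))
    if n=='yel':
        t=W[v,u];t=t[t[:,2]>.058];print('top',len(t),t.mean(0),cv2.minAreaRect(t[:,:2].astype(np.float32)*1000))
# strip/toe dark pixels
b=np.zeros(f.shape[:2],bool);b[195:285,400:445]=1
m=b&(f.max(2)<75)
v,u=np.nonzero(m);print(len(u))
P=np.array([ray(c,a,d,.005) for a,d in zip(u,v)])
np.save('dark.npy',P)
print('minrect',cv2.minAreaRect(P[:,:2].astype(np.float32)*1000))
s=P[(v>220)&(v<272)];print('strip line',cv2.fitLine(s[:,:2].astype(np.float32),cv2.DIST_HUBER,0,.001,.001).ravel())
# shelf corners (px guess) at top height
for p in [(136,95),(335,107),(121,195),(329,213)]: print(p,ray(c,*p,.05),W[p[1],p[0]])
for p in [(180,150),(245,200),(245,215)]: print(p,W[p[1],p[0]])
E
```

```text
blue 104 244.0 189.1923065185547 6.880847930908203 [0.62505873 0.00902039 0.01      ] z 0.05037516400714519 ((244.0, 189.5), (13.0, 12.0), 90.0)
red 130 157.06756591796875 171.31080627441406 7.43585205078125 [0.65975446 0.17306827 0.01      ] z 0.049943379583473946 ((157.0, 171.0), (14.0, 14.0), 90.0)
yel 302 417.0 287.0 12.041694641113281 [ 0.44110458 -0.31098831  0.01      ] z 0.06458918071886352 ((416.8302001953125, 286.59429931640625), (15.659103393554688, 21.016162872314453), 15.945395469665527)
top 238 [ 0.43974569 -0.3024013   0.06489713] ((439.8829040527344, -303.1533203125), (19.430009841918945, 35.99657440185547), 72.53883361816406)
784
minrect ((521.307373046875, -328.5078125), (148.46278381347656, 60.31267166137695), 0.6872749328613281)
strip line [ 0.95118976 -0.3086067   0.51737964 -0.32744098]
(136, 95) [0.79276903 0.20395506 0.05      ] [0.79257192 0.20378503 0.0504538 ]
(335, 107) [ 0.76959363 -0.1613226   0.05      ] [ 0.76886023 -0.16123862  0.05179929]
(121, 195) [0.60566822 0.22284658 0.05      ] [0.60668917 0.2246989  0.04532783]
(329, 213) [ 0.57214725 -0.14898869  0.05      ] [ 0.58087024 -0.15056248  0.00149874]
(180, 150) [0.68932165 0.12083445 0.04747709]
(245, 200) [0.5958779  0.00106191 0.05106892]
(245, 215) [ 5.77744682e-01  7.88527709e-03 -3.66299798e-04]
```

View pics/crop.png

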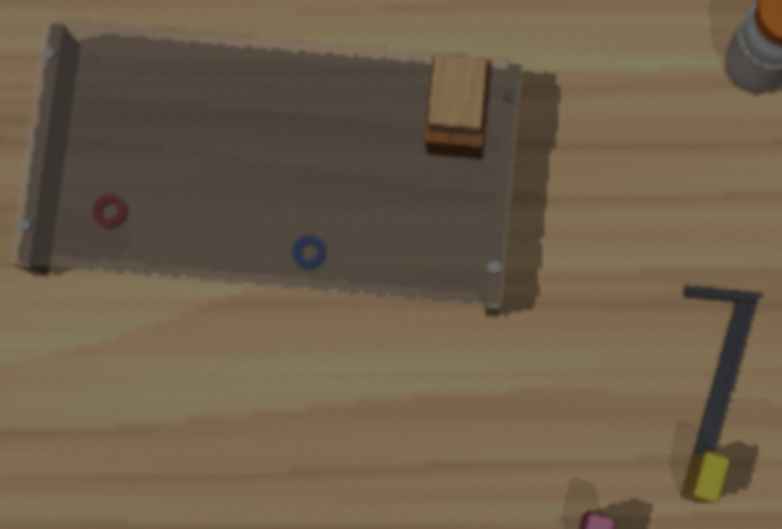

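The crop confirms it: yellow grip block with a dark strip and its toe to the left, and the blue ring at crop pixel (310,252). Next I'll fit the shelf and work out the approach.

```bash
cat >> h.py <<'E'
from scipy.spatial.transform import Rotation as Ro
def go(*targets,yaw=None):
    """successive world TCP targets -> total tool-axis shifts, mm"""
    o=get_obs();p=np.array(o['ee_pos']);R=Ro.from_euler('xyz',o['eef_rot']).as_matrix()
    print('t',round(o['time_s'],2),'tcp',p.round(4),'rot',np.round(o['eef_rot'],4),'w',round(o['grip_width'],4),'gf',round(o['grip_force'],1),'F',np.round(o['force'],1))
    if yaw is not None: print('roll deg',-np.degrees((yaw-o['eef_rot'][2]+np.pi/2)%np.pi-np.pi/2))
    for t in targets:
        d=R.T@(np.array(t)-p)*1000;print('->',t,d.round(1),'len',np.linalg.norm(d).round(1));p=np.array(t)
E
python3 - <<'E'
from h import *
c=shot('top');W=world(c);m=(W[...,2]>.046)&(W[...,2]<.054);m[:, :115]=0;m[:,345:]=0;m[:85]=0;m[220:]=0
P=W[m];r=cv2.minAreaRect(P[:,:2].astype(np.float32)*1000);print(r,cv2.boxPoints(r))
go((.40,.15,.205),(.44,-.303,.12),yaw=-.31)
E
```

```text
((689.8756103515625, 35.962432861328125), (384.9342346191406, 201.81668090820312), 84.68366241455078) [[ 571.5684  -146.32715]
 [ 772.5169  -165.02637]
 [ 808.1828   218.25201]
 [ 607.2343   236.95123]]
t 0.2 tcp [0.1497 0.5291 0.2051] rot [-3.1409 -0.      2.8658] w 0.094 gf 0.0 F [ 0.5  0.4 -0.3]
roll deg 1.960651076624915
-> (0.4, 0.15, 0.205) [-3.440e+02 -2.966e+02  3.000e-01] len 454.2
-> (0.44, -0.303, 0.12) [-161.8 -424.9   85.3] len 462.6
```

>>> send_rows --rows '[{"dx": -28.7,"dy": -24.7},{"dx": -28.7,"dy": -24.7},{"dx": -28.7,"dy": -24.7},{"dx": -28.7,"dy": -24.7},{"dx": -28.7,"dy": -24.7},{"dx": -28.7,"dy": -24.7},{"dx": -28.7,"dy": -24.7},{"dx": -28.7,"dy": -24.7},{"dx": -28.7,"dy": -24.7},{"dx": -28.7,"dy": -24.7},{"dx": -28.7,"dy": -24.7},{"dx": -28.7,"dy": -24.7}]'

```text
invalid input at $.rows[0]: expected keys dx, dy, dz, roll, jaw
```

>>> send_rows --rows '[{"dx": -13.5,"dy": -35.4,"dz": 5},{"dx": -13.5,"dy": -35.4,"dz": 5},{"dx": -13.5,"dy": -35.4,"dz": 5},{"dx": -13.5,"dy": -35.4,"dz": 5},{"dx": -13.5,"dy": -35.4,"dz": 5},{"dx": -13.5,"dy": -35.4,"dz": 5},{"dx": -13.5,"dy": -35.4,"dz": 5},{"dx": -13.5,"dy": -35.4,"dz": 5},{"dx": -13.5,"dy": -35.4,"dz": 5},{"dx": -13.5,"dy": -35.4,"dz": 5},{"dx": -13.5,"dy": -35.4,"dz": 5},{"dx": -13.5,"dy": -35.4,"dz": 5}]'

```text
invalid input at $.rows[0]: expected keys dx, dy, dz, roll, jaw
```

>>> send_rows --rows '[{"roll": 2},{}]'

```text
invalid input at $.rows[0]: expected keys dx, dy, dz, roll, jaw
```

```bash
python3 - <<'E'
from h import *
c=shot('wrist','w1.png');f=c['frame'];W=world(c)
hsv=cv2.cvtColor(f,cv2.COLOR_RGB2HSV);m=(cv2.inRange(hsv,(20,140,50),(35,255,255))>0)&(W[...,2]>.058)&(W[...,2]<.072)
t=W[m];print(len(t));
if len(t):print(t.mean(0),cv2.minAreaRect(t[:,:2].astype(np.float32)*1000))
go((.44,-.303,.09),(.44,-.303,.028),yaw=-.31)
E
```

```text
0
t 0.25 tcp [0.1497 0.5291 0.2052] rot [-3.1411 -0.      2.8658] w 0.094 gf 0.0 F [ 0.1 -0.5 -1.8]
roll deg 1.9612088529154799
-> (0.44, -0.303, 0.09) [-505.9 -721.6  115.5] len 888.8
-> (0.44, -0.303, 0.028) [-0.  0. 62.] len 62.0
```

View pics/w1.png

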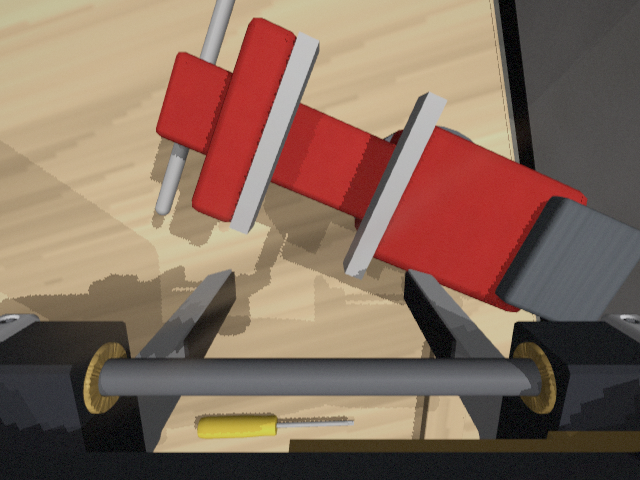

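The move calls were refused because every row needs all five keys. The wrist view shows a red vise on the -x side (image centre-top), away from the path, and the screwdriver at (240,427). Resending with full rows.

>>> send_rows --rows '[{"dx": -28.7,"dy": -24.7,"dz": 0,"roll": 0,"jaw": -1},{"dx": -28.7,"dy": -24.7,"dz": 0,"roll": 0,"jaw": -1},{"dx": -28.7,"dy": -24.7,"dz": 0,"roll": 0,"jaw": -1},{"dx": -28.7,"dy": -24.7,"dz": 0,"roll": 0,"jaw": -1},{"dx": -28.7,"dy": -24.7,"dz": 0,"roll": 0,"jaw": -1},{"dx": -28.7,"dy": -24.7,"dz": 0,"roll": 0,"jaw": -1},{"dx": -28.7,"dy": -24.7,"dz": 0,"roll": 0,"jaw": -1},{"dx": -28.7,"dy": -24.7,"dz": 0,"roll": 0,"jaw": -1},{"dx": -28.7,"dy": -24.7,"dz": 0,"roll": 0,"jaw": -1},{"dx": -28.7,"dy": -24.7,"dz": 0,"roll": 0,"jaw": -1},{"dx": -28.7,"dy": -24.7,"dz": 0,"roll": 0,"jaw": -1},{"dx": -28.7,"dy": -24.7,"dz": 0,"roll": 0,"jaw": -1}]'

```text
time_s: 1.25
ee_pos: [0.4011, 0.1484, 0.2056]
eef_rot: [3.141, 0.0, 2.866]
force: [0.6, 1.0, 0.9]
grip_width: 0.0942
grip_force: 0.0
```

>>> send_rows --rows '[{"dx": -13.5,"dy": -35.4,"dz": 5,"roll": 0,"jaw": -1},{"dx": -13.5,"dy": -35.4,"dz": 5,"roll": 0,"jaw": -1},{"dx": -13.5,"dy": -35.4,"dz": 5,"roll": 0,"jaw": -1},{"dx": -13.5,"dy": -35.4,"dz": 5,"roll": 0,"jaw": -1},{"dx": -13.5,"dy": -35.4,"dz": 5,"roll": 0,"jaw": -1},{"dx": -13.5,"dy": -35.4,"dz": 5,"roll": 0,"jaw": -1},{"dx": -13.5,"dy": -35.4,"dz": 5,"roll": 0,"jaw": -1},{"dx": -13.5,"dy": -35.4,"dz": 5,"roll": 0,"jaw": -1},{"dx": -13.5,"dy": -35.4,"dz": 5,"roll": 0,"jaw": -1},{"dx": -13.5,"dy": -35.4,"dz": 5,"roll": 0,"jaw": -1},{"dx": -13.5,"dy": -35.4,"dz": 5,"roll": 0,"jaw": -1},{"dx": -13.5,"dy": -35.4,"dz": 5,"roll": 0,"jaw": -1}]'

```text
time_s: 2.25
ee_pos: [0.4404, -0.3046, 0.1451]
eef_rot: [3.142, 0.0, 2.866]
force: [0.1, 1.2, -0.2]
grip_width: 0.0938
grip_force: 0.0
```

>>> send_rows --rows '[{"dx": 0,"dy": 0,"dz": 0,"roll": 2,"jaw": -1},{"dx": 0,"dy": 0,"dz": 0,"roll": 0,"jaw": -1},{"dx": 0,"dy": 0,"dz": 0,"roll": 0,"jaw": -1}]'

```text
time_s: 2.5
ee_pos: [0.4405, -0.3024, 0.1452]
eef_rot: [3.141, -0.001, 2.831]
force: [-0.7, -0.5, -0.4]
grip_width: 0.0936
grip_force: 0.0
```

```bash
python3 - <<'E'
from h import *
c=shot('wrist','w2.png');f=c['frame'];W=world(c)
hsv=cv2.cvtColor(f,cv2.COLOR_RGB2HSV);m=(cv2.inRange(hsv,(20,140,50),(35,255,255))>0)&(W[...,2]>.058)&(W[...,2]<.072)
t=W[m];print(len(t));
if len(t):print(t.mean(0),cv2.minAreaRect(t[:,:2].astype(np.float32)*1000))
go((.44,-.303,.09),(.44,-.303,.028),yaw=-.31)
E
```

```text
1105
[ 0.43610147 -0.30143766  0.06448643] ((437.1190185546875, -301.88018798828125), (19.53119468688965, 35.62792205810547), 72.72651672363281)
t 2.55 tcp [ 0.4406 -0.302   0.1455] rot [ 3.1414e+00 -2.0000e-04  2.8324e+00] w 0.0943 gf 0.0 F [0.4 0.2 0.8]
roll deg 0.04382097721935791
-> (0.44, -0.303, 0.09) [ 0.3 -1.2 55.5] len 55.5
-> (0.44, -0.303, 0.028) [-0. -0. 62.] len 62.0
```

View pics/w2.png

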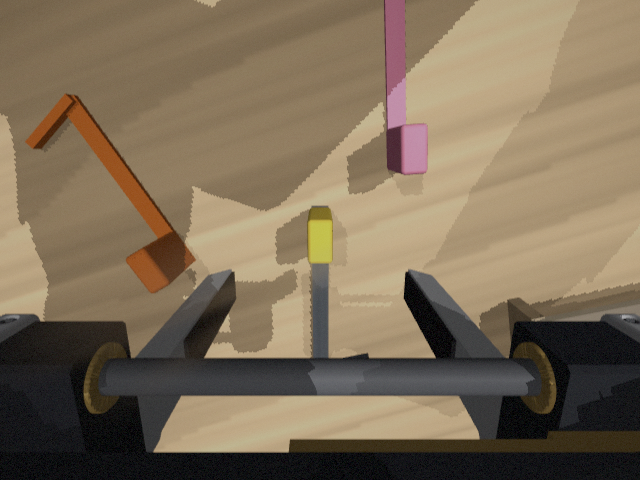

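The wrist view shows the yellow grip centred at (320,235) between the fingers. The orange block (155,260) and pink block (410,148) are off to the sides. I'll descend with the jaws half open.

>>> send_rows --rows '[{"dx": 2,"dy": 0,"dz": 15,"roll": 0,"jaw": 0},{"dx": 0,"dy": 0,"dz": 15,"roll": 0,"jaw": 0},{"dx": 0,"dy": 0,"dz": 15,"roll": 0,"jaw": 0},{"dx": 0,"dy": 0,"dz": 15,"roll": 0,"jaw": 0},{"dx": 0,"dy": 0,"dz": 15,"roll": 0,"jaw": 0},{"dx": 0,"dy": 0,"dz": 15,"roll": 0,"jaw": 0},{"dx": 0,"dy": 0,"dz": 15,"roll": 0,"jaw": 0},{"dx": 0,"dy": 0,"dz": 14,"roll": 0,"jaw": 0},{"dx": 0,"dy": 0,"dz": 0,"roll": 0,"jaw": 0}]'

```text
time_s: 3.3
ee_pos: [0.4381, -0.3003, 0.0246]
eef_rot: [3.14, -0.003, 2.833]
force: [-0.3, 0.7, -0.4]
grip_width: 0.0469
grip_force: 0.0
```

>>> send_rows --rows '[{"dx": 0,"dy": 0,"dz": 0,"roll": 0,"jaw": 1},{"dx": 0,"dy": 0,"dz": 0,"roll": 0,"jaw": 1},{"dx": 0,"dy": 0,"dz": 0,"roll": 0,"jaw": 1},{"dx": 0,"dy": 0,"dz": 0,"roll": 0,"jaw": 1},{"dx": 0,"dy": 0,"dz": 0,"roll": 0,"jaw": 1},{"dx": 0,"dy": 0,"dz": 0,"roll": 0,"jaw": 1}]' --force 35

```text
time_s: 3.8
ee_pos: [0.4391, -0.3022, 0.0272]
eef_rot: [-3.141, 0.001, 2.831]
force: [-0.1, 1.5, 7.1]
grip_width: 0.0197
grip_force: 35.0
```

>>> send_rows --rows '[{"dx": 0,"dy": 0,"dz": -10,"roll": 0,"jaw": 1},{"dx": 0,"dy": 0,"dz": -20,"roll": 0,"jaw": 1},{"dx": 0,"dy": 0,"dz": -20,"roll": 0,"jaw": 1},{"dx": 0,"dy": 0,"dz": -20,"roll": 0,"jaw": 1},{"dx": 0,"dy": 0,"dz": -10,"roll": 0,"jaw": 1},{"dx": 0,"dy": 0,"dz": 0,"roll": -4.1,"jaw": 1},{"dx": 0,"dy": 0,"dz": 0,"roll": -4.2,"jaw": 1},{"dx": 0,"dy": 0,"dz": 0,"roll": -4.1,"jaw": 1},{"dx": 0,"dy": 0,"dz": 0,"roll": 0,"jaw": 1},{"dx": 0,"dy": 0,"dz": 0,"roll": 0,"jaw": 1}]'

```text
time_s: 4.63
ee_pos: [0.4386, -0.302, 0.1064]
eef_rot: [3.141, -0.0, 3.045]
force: [0.8, -0.4, -1.1]
grip_width: 0.0201
grip_force: 35.0
```

```bash
python3 - <<'E'
from h import *
y=np.radians(-5.32);Sx=np.array([np.cos(y),np.sin(y),0]);Sy=np.array([-np.sin(y),np.cos(y),0]);b=np.array([.625,.009,0])
C=np.array([.690,.036,0]);print('ring in shelf',(b-C)@Sx,(b-C)@Sy)
A=b-.214*Sx-.073*Sy;print(A)
go(tuple(A+[0,0,.107]),tuple(A+[0,0,.028]),yaw=y)
c=shot('top');f=c['frame'];W=world(c)
hsv=cv2.cvtColor(f,cv2.COLOR_RGB2HSV)
c2=shot('side','s2.png')
E
```

```text
ring in shelf -0.06221661542368291 -0.03291037473535565
[ 0.4051534  -0.04384386  0.        ]
t 4.63 tcp [ 0.4386 -0.302   0.1064] rot [ 3.1414e+00 -3.0000e-04  3.0451e+00] w 0.0201 gf 35.0 F [ 0.8 -0.4 -1.1]
roll deg -0.21135348675068238
-> (np.float64(0.40515340232468744), np.float64(-0.043843859535325914), np.float64(0.107)) [ 58.2 253.7  -0.6] len 260.3
-> (np.float64(0.40515340232468744), np.float64(-0.043843859535325914), np.float64(0.028)) [-0. -0. 79.] len 79.0
```

View pics/s2.png

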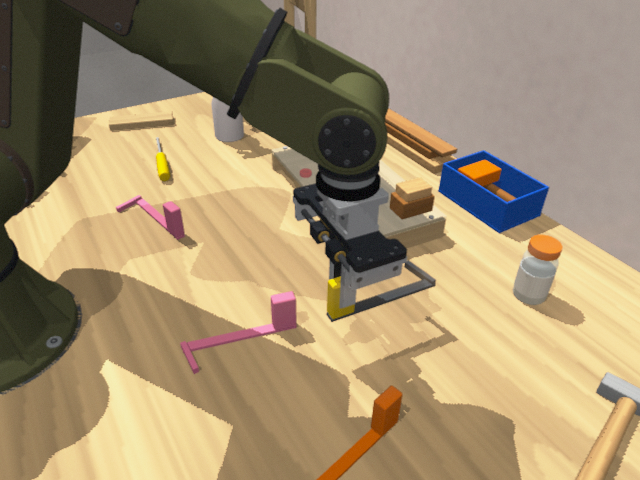

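The rake is held at (340,300) in the side view, level and clear of everything.

>>> send_rows --rows '[{"dx": 7.3,"dy": 31.7,"dz": 0,"roll": 0,"jaw": 1},{"dx": 7.3,"dy": 31.7,"dz": 0,"roll": 0,"jaw": 1},{"dx": 7.3,"dy": 31.7,"dz": 0,"roll": 0,"jaw": 1},{"dx": 7.3,"dy": 31.7,"dz": 0,"roll": 0,"jaw": 1},{"dx": 7.3,"dy": 31.7,"dz": 0,"roll": 0,"jaw": 1},{"dx": 7.3,"dy": 31.7,"dz": 0,"roll": 0,"jaw": 1},{"dx": 7.3,"dy": 31.7,"dz": 0,"roll": 0,"jaw": 1},{"dx": 7.3,"dy": 31.7,"dz": 0,"roll": 0,"jaw": 1},{"dx": 0,"dy": 0,"dz": 0,"roll": 0,"jaw": 1},{"dx": 0,"dy": 0,"dz": 0,"roll": 0,"jaw": 1}]'

```text
time_s: 5.57
ee_pos: [0.4045, -0.0431, 0.1067]
eef_rot: [-3.141, 0.0, 3.049]
force: [1.1, -0.2, -1.2]
grip_width: 0.0195
grip_force: 35.0
```

>>> send_rows --rows '[{"dx": 0,"dy": 0,"dz": 15,"roll": 0,"jaw": 1},{"dx": 0,"dy": 0,"dz": 15,"roll": 0,"jaw": 1},{"dx": 0,"dy": 0,"dz": 15,"roll": 0,"jaw": 1},{"dx": 0,"dy": 0,"dz": 15,"roll": 0,"jaw": 1},{"dx": 0,"dy": 0,"dz": 10,"roll": 0,"jaw": 1},{"dx": 0,"dy": 0,"dz": 8,"roll": 0,"jaw": 1},{"dx": 0,"dy": 0,"dz": 0,"roll": 0,"jaw": 1},{"dx": 0,"dy": 0,"dz": 0,"roll": 0,"jaw": 1}]'

```text
time_s: 6.23
ee_pos: [0.4046, -0.0447, 0.0283]
eef_rot: [-3.142, -0.0, 3.046]
force: [0.1, 0.0, -0.8]
grip_width: 0.0199
grip_force: 35.0
```

```bash
python3 - <<'E'
from h import *
go(yaw=np.radians(-5.32))
c=shot('top');f=c['frame']
cv2.imwrite('pics/t3.png',cv2.resize(f[90:330,110:430,::-1],None,fx=2.4,fy=2.4,interpolation=cv2.INTER_CUBIC))
E
```

```text
t 6.23 tcp [ 0.4046 -0.0447  0.0283] rot [-3.1416e+00 -3.0000e-04  3.0459e+00] w 0.0199 gf 35.0 F [ 0.1  0.  -0.8]
roll deg -0.16292729168089548
```

View pics/t3.png

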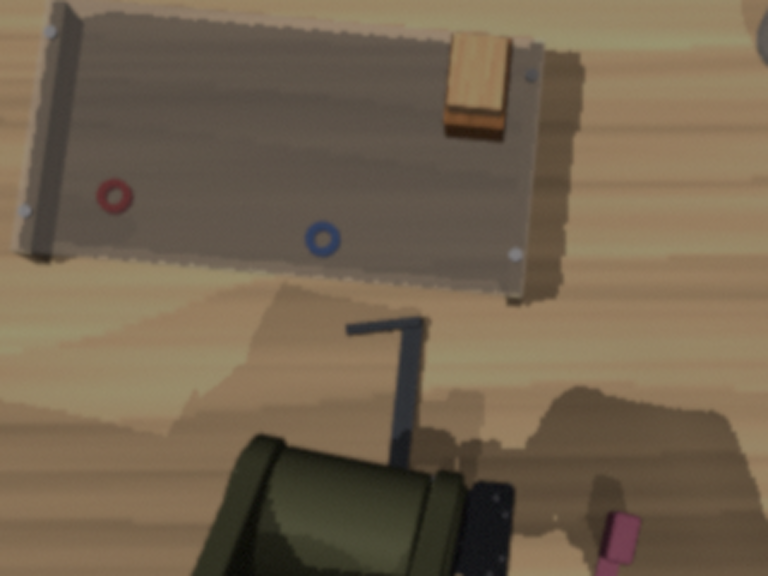

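The toe tip is at crop pixel (347,329), and its path in passes about 11 mm right of the blue ring (323,239). Next: go in 100 mm, then slide left 47 mm.

>>> send_rows --rows '[{"dx": -10,"dy": 0,"dz": 0,"roll": 0,"jaw": 1},{"dx": -10,"dy": 0,"dz": 0,"roll": 0,"jaw": 1},{"dx": -10,"dy": 0,"dz": 0,"roll": 0,"jaw": 1},{"dx": -10,"dy": 0,"dz": 0,"roll": 0,"jaw": 1},{"dx": -10,"dy": 0,"dz": 0,"roll": 0,"jaw": 1},{"dx": -10,"dy": 0,"dz": 0,"roll": 0,"jaw": 1},{"dx": -10,"dy": 0,"dz": 0,"roll": 0,"jaw": 1},{"dx": -10,"dy": 0,"dz": 0,"roll": 0,"jaw": 1},{"dx": -10,"dy": 0,"dz": 0,"roll": 0,"jaw": 1},{"dx": -10,"dy": 0,"dz": 0,"roll": 0,"jaw": 1},{"dx": 0,"dy": 0,"dz": 0,"roll": 0,"jaw": 1},{"dx": 0,"dy": 0,"dz": 0,"roll": 0,"jaw": 1}]'

```text
time_s: 7.28
ee_pos: [0.504, -0.0537, 0.0286]
eef_rot: [-3.142, 0.0, 3.047]
force: [-0.0, 0.1, -1.6]
grip_width: 0.0196
grip_force: 35.0
```

>>> send_rows --rows '[{"dx": 0,"dy": 7,"dz": 0,"roll": 0,"jaw": 1},{"dx": 0,"dy": 8,"dz": 0,"roll": 0,"jaw": 1},{"dx": 0,"dy": 8,"dz": 0,"roll": 0,"jaw": 1},{"dx": 0,"dy": 8,"dz": 0,"roll": 0,"jaw": 1},{"dx": 0,"dy": 8,"dz": 0,"roll": 0,"jaw": 1},{"dx": 0,"dy": 7,"dz": 0,"roll": 0,"jaw": 1},{"dx": 0,"dy": 0,"dz": 0,"roll": 0,"jaw": 1},{"dx": 0,"dy": 0,"dz": 0,"roll": 0,"jaw": 1}]'

```text
time_s: 7.95
ee_pos: [0.5084, -0.0073, 0.0285]
eef_rot: [-3.142, 0.0, 3.048]
force: [0.0, 0.3, -0.8]
grip_width: 0.0199
grip_force: 35.0
```

```bash
python3 - <<'E'
from h import *
go()
c=shot('top');f=c['frame']
cv2.imwrite('pics/t4.png',cv2.resize(f[90:330,110:430,::-1],None,fx=2.4,fy=2.4,interpolation=cv2.INTER_CUBIC))
E
```

```text
t 7.95 tcp [ 0.5084 -0.0073  0.0285] rot [-3.1415  0.      3.0482] w 0.0199 gf 35.0 F [ 0.   0.3 -0.8]
```

View pics/t4.png

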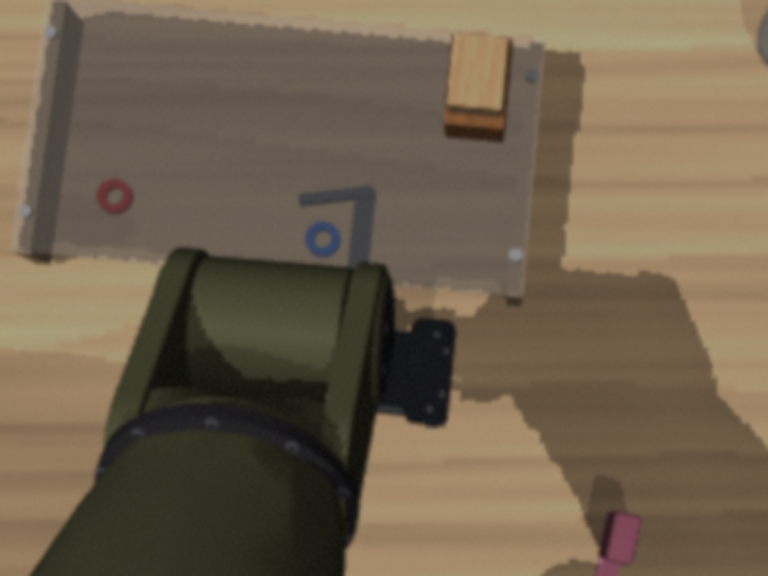

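The ring (323,239) sits inside the hook: toe behind it at row 195, strip to its right at column 360. Now I'll pull it out about 124 mm.

>>> send_rows --rows '[{"dx": 4,"dy": 0,"dz": 0,"roll": 0,"jaw": 1},{"dx": 4,"dy": 0,"dz": 0,"roll": 0,"jaw": 1},{"dx": 4,"dy": 0,"dz": 0,"roll": 0,"jaw": 1},{"dx": 4,"dy": 0,"dz": 0,"roll": 0,"jaw": 1},{"dx": 4,"dy": 0,"dz": 0,"roll": 0,"jaw": 1},{"dx": 5,"dy": 0,"dz": 0,"roll": 0,"jaw": 1},{"dx": 6,"dy": 0,"dz": 0,"roll": 0,"jaw": 1},{"dx": 6,"dy": 0,"dz": 0,"roll": 0,"jaw": 1},{"dx": 6,"dy": 0,"dz": 0,"roll": 0,"jaw": 1},{"dx": 6,"dy": 0,"dz": 0,"roll": 0,"jaw": 1},{"dx": 6,"dy": 0,"dz": 0,"roll": 0,"jaw": 1},{"dx": 6,"dy": 0,"dz": 0,"roll": 0,"jaw": 1}]'

```text
time_s: 9.0
ee_pos: [0.447, -0.0019, 0.0285]
eef_rot: [-3.142, 0.0, 3.047]
force: [-0.1, 0.5, -0.2]
grip_width: 0.0203
grip_force: 35.0
```

>>> send_rows --rows '[{"dx": 6,"dy": 0,"dz": 0,"roll": 0,"jaw": 1},{"dx": 6,"dy": 0,"dz": 0,"roll": 0,"jaw": 1},{"dx": 6,"dy": 0,"dz": 0,"roll": 0,"jaw": 1},{"dx": 6,"dy": 0,"dz": 0,"roll": 0,"jaw": 1},{"dx": 6,"dy": 0,"dz": 0,"roll": 0,"jaw": 1},{"dx": 6,"dy": 0,"dz": 0,"roll": 0,"jaw": 1},{"dx": 6,"dy": 0,"dz": 0,"roll": 0,"jaw": 1},{"dx": 6,"dy": 0,"dz": 0,"roll": 0,"jaw": 1},{"dx": 6,"dy": 0,"dz": 0,"roll": 0,"jaw": 1},{"dx": 5,"dy": 0,"dz": 0,"roll": 0,"jaw": 1},{"dx": 4,"dy": 0,"dz": 0,"roll": 0,"jaw": 1},{"dx": 0,"dy": 0,"dz": 0,"roll": 0,"jaw": 1}]'

```text
time_s: 10.0
ee_pos: [0.3842, 0.0041, 0.0284]
eef_rot: [-3.142, -0.0, 3.047]
force: [0.0, 0.6, 0.1]
grip_width: 0.0193
grip_force: 35.0
```

```bash
python3 - <<'E'
from h import *
go()
c=shot('top');f=c['frame']
cv2.imwrite('pics/t5.png',cv2.resize(f[90:330,110:430,::-1],None,fx=2.4,fy=2.4,interpolation=cv2.INTER_CUBIC))
E
```

```text
t 10.0 tcp [0.3842 0.0041 0.0284] rot [-3.1416e+00 -4.0000e-04  3.0473e+00] w 0.0193 gf 35.0 F [0.  0.6 0.1]
```

View pics/t5.png

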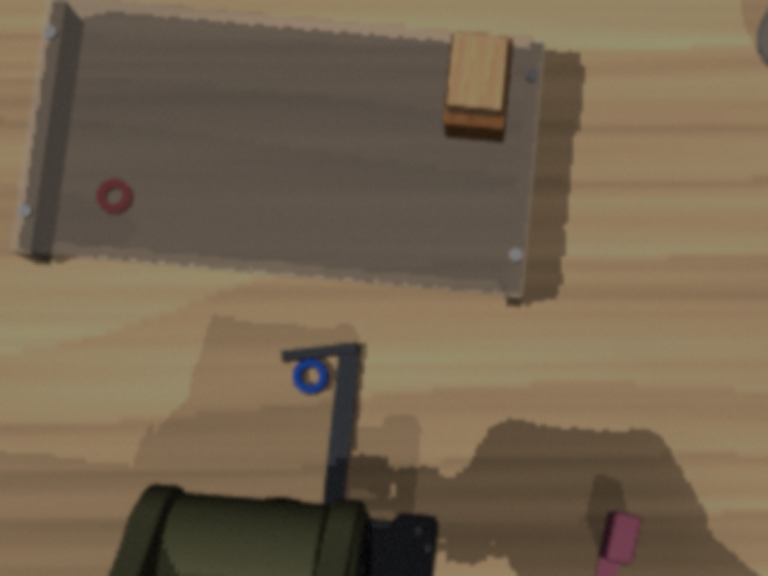

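The blue ring (311,376) is out on the open bench, well clear of the front edge (about row 275). The red ring hasn't moved (115,196). I'll lower, release and lift off.

>>> send_rows --rows '[{"dx": 0,"dy": 0,"dz": 1,"roll": 0,"jaw": 1},{"dx": 0,"dy": 0,"dz": 1,"roll": 0,"jaw": 1},{"dx": 0,"dy": 0,"dz": 0,"roll": 0,"jaw": 1},{"dx": 0,"dy": 0,"dz": 0,"roll": 0,"jaw": 0},{"dx": 0,"dy": 0,"dz": 0,"roll": 0,"jaw": 0},{"dx": 0,"dy": 0,"dz": 0,"roll": 0,"jaw": 0},{"dx": 0,"dy": 0,"dz": 0,"roll": 0,"jaw": 0},{"dx": 0,"dy": 0,"dz": 0,"roll": 0,"jaw": 0}]' --force 10

```text
time_s: 10.72
ee_pos: [0.3849, 0.004, 0.0264]
eef_rot: [-3.142, -0.0, 3.047]
force: [0.3, -0.4, 0.1]
grip_width: 0.0466
grip_force: 0.0
```

>>> send_rows --rows '[{"dx": 0,"dy": 0,"dz": -10,"roll": 0,"jaw": 0},{"dx": 0,"dy": 0,"dz": -15,"roll": 0,"jaw": 0},{"dx": 0,"dy": 0,"dz": -20,"roll": 0,"jaw": 0},{"dx": 0,"dy": 0,"dz": -25,"roll": 0,"jaw": 0},{"dx": 0,"dy": 0,"dz": -25,"roll": 0,"jaw": 0},{"dx": 0,"dy": 0,"dz": -25,"roll": 0,"jaw": 0},{"dx": 0,"dy": 0,"dz": -20,"roll": 0,"jaw": 0},{"dx": 0,"dy": 0,"dz": 0,"roll": 0,"jaw": 0},{"dx": 0,"dy": 0,"dz": 0,"roll": 0,"jaw": 0}]'

```text
time_s: 11.47
ee_pos: [0.3852, 0.004, 0.1668]
eef_rot: [-3.142, 0.002, 3.047]
force: [0.4, -0.1, -1.0]
grip_width: 0.047
grip_force: 0.0
```

```bash
python3 - <<'E'
from h import *
go()
c=shot('side','s6.png')
E
```

```text
t 11.47 tcp [0.3852 0.004  0.1668] rot [-3.1416e+00  1.7000e-03  3.0473e+00] w 0.047 gf 0.0 F [ 0.4 -0.1 -1. ]
```

View pics/s6.png

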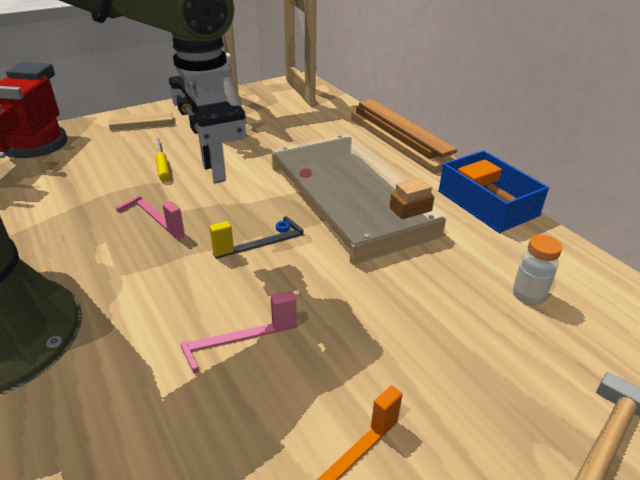

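The rake lies flat (grip at 222,240), the blue ring is flat beside its toe at (283,226), and the gripper is clear above.

```bash
python3 -c "
from station import *
print(hand_in())"
```

```text
the job is handed in; nothing more can be done
None
```

I dragged the blue ring out to about 70 mm in front of the shelf, left the rake released and flat on the open bench, saw no sign the red ring had moved, and handed the job in at about 11.5 s; the hand-in call gave no verdict.

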